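# Stack the upper frame of a drying rack on the lower one

### The arm

A 6-joint arm with a two-finger parallel gripper is mounted at the origin on a cart in front of the work surface, level with it; the furniture and walls round the work are solid. World frame = base frame: x ahead of the robot, y to its left, z up, the work surface at z = 0. Lengths are in m, angles in rad, forces in N, time in s.
With the tool pointing down it reaches from about 0.35 to 0.875 m from the base axis. Payload 15.5 kg.
Tool frame: the origin (TCP) lies on the centre line of the jaws, within the pads' length; the fingertips stand ctrl.tcp_to_tips ahead of it and the grasp point (between the pads) lies 6 mm ahead of it (ctrl.tcp_to_tips is the distance from the TCP to the fingertips, in m); z points along the fingers, y is the line along which they close (so a half turn about z gives the same grasp; the last joint's range is limited). The gripper opens to 85 mm and grips with 20 to 120 N. Pads are 22 mm wide; open, the fingers measure 114 mm over their backs; the gripper's body (76 mm by 85 mm) begins 54 mm behind the grasp point. The pads swing forward as they close: fully open they stand 13 mm farther back than shut.
Start: joints at [1.161, 0.494, 1.345, -0, 1.302, -0.096], TCP at [0.193, 0.594, 0.256] pointing down, gripper open.
Joint ranges: [-2.91, 2.91], [-0.82, 2.16], [0.22, 2.67], [-1.22, 4.37], [0.12, 2.79], [-3.08, 3.08]. Speed limits (rad/s): [1.89, 1.89, 2.57, 3.01, 3.01, 3.01].

### API

Orientations are given as a 3x3 rotation matrix whose columns are the frame's x, y, z axes.
In Python, from station import ctrl gives the robot as it stands.
- The arm moves only by the tool step_arm, never from a script. Its argument "rows" is text: rows parted by semicolons, each of 5 numbers parted by spaces: the shift along the tool's x, y, z in cm, then the turn about the tool's z in degrees, then the opening, from 0 (shut) to 1 (fully open). A call has 1 to 20 rows; each row shifts and turns the commanded pose from where the row before left it, along the tool's axes as they then stand; what a row does not reach is not made up. A row lasts 1/8 s, in which the tool goes at most 62.5 mm and 10.7 degrees, less where a joint would pass 70% of its speed; a pose out of reach is approached as far as the arm can. A call is refused whole if a number of a shift passes 6.25 or a number of a turn 10.7, either way. A call with a gripper value outside its range is refused whole. The fingers move at their own pace and stop on an object; "grip_force" is the grip in N (left out, the last holds). Time passes only in rows, so rows that do not move let the fingers close. It gives the time, the measured TCP pose, the force, the opening and the grip force at its end, in the units of the state.
- ctrl.sense(): the state, without advancing time (a new reading comes with each control period).
- ctrl.read_camera(name): name is "scene" or "top" or "wrist"; returns (picture, depth): 400x640x3 uint8, red, green, blue; 400x640 float32, m along the optical axis (not along the pixel's ray), 0 where there is no reading.
- ctrl.get_calibration(name): a dict with "fx", "fy", "cx", "cy" (pixels), "dist" ([k1, k2, p1, p2, k3] as OpenCV has them; the pictures are not rectified), "eye" and "rotation" of the camera in the world. Camera axes: x right, y down, z forward; pixel columns grow to the right and rows downward; lengths in m; the calibration is good to about 2 mm. A picture is of the moment at which its call begins: read the wrist's pose just before it. get_calibration takes no time and is no camera call; for the wrist camera it gives the pose at the moment of the call.
- ctrl.job_done(): hands the job in; it is judged then, once.
Trained networks look in the newest picture that a camera, given by its name, has taken for a name from the list of things; names that differ only in an ending like _2 or _b are one class to them, and where a whole thing is asked for, a point or a joint stands for the part that bears it (a point fixed in the world has none). Each returns a list of dicts, best first, with "score" (0 to 1); they miss things now and then, are a little off and sometimes report something else, mostly with a low value. They report only what shows in the picture. A call takes as long as a camera call.
- ctrl.find_in(query, camera): "position" ([x, y, z] in m, in world coordinates, good to about 4 mm: the middle of the surface that is visible of it).
The state is a dict: "t": time; "joints": joint angles; "joint_velocities": joint speeds; "effort": joint torques, N m; "eef_pos": TCP position; "eef_rot": TCP orientation; "ft_force": force on the tool from outside, world axes, zero at the start; "wrist_torque": the same for the moment, N m; "grip_width": opening from 0.0 (shut) to 1.0 (fully open); "grasp_force": force on a finger pad.
Only numpy, scipy, OpenCV 4.12 (cv2) and the standard library are available. Lean on these libraries where they do the work, as an engineer would, in place of code of your own. Each camera call takes 0.05 s, during which the arm holds its last target. There are 200 camera calls.

### The job

The blue upper frame of the little drying rack has been left standing on its long side in the tray. First tip it over onto its four feet in the tray (a push near its top will do it), then lift it by its handle and stack it squarely on the grey lower frame, all four corner posts fully home in the corner sockets; lower it in gently instead of dropping it, and let go. Leave the other things in the tray where they are.

Things in the scene. Friction and masses are not known exactly. Their poses are not given: they have to be found in the camera images.
- upper_frame: Loose blue frame, about 0.4 kg, 140 x 108 mm over its posts, 91 mm high with handle; own axes: x along long side, y along short side, z up when on its feet; origin: centre of the four foot ends. Four round posts, 16 mm diameter, 60 mm long, at x = +-62, y = +-46 mm, feet tapered over the last 6 mm to 10 mm. Slatted deck: its surface 36, its rim 28 to 40 mm above the foot ends
- upper_handle (a point): Middle of the upper frame's handle grip, 84 mm above its foot ends, frame's axes. Black bar 70 mm along x, 14 x 14 mm thick, on a steel hoop whose uprights stand at x = +-45 mm. At the start the frame stands on its long side (own +y down), so the hoop lies level, 47 to 61 mm above the tray. The bench's red clamp hangs to 115 mm above the tray at x > 0.57 m: carry on the robot's side of it
- upper_edge (a point): Middle of the deck rim that is uppermost at the start (y = -46, 34 mm above the foot ends), then 100 mm above the tray; the rim is 12 mm wide along own z. Pushed here from the handle side toward the side its feet point to (own -z, level at the start), the frame tips about the foot ends of its lower posts, passes balance at roughly 35 degrees and falls onto its feet
- lower_seat (a point): Centre of the grey lower frame (fixed in the tray, 162 x 130 mm over its pads, 50 mm high), at the height of its socket floors, 32 mm above the tray; x along long side, z up. Corner blocks 32 mm wide at x = +-62, y = +-46 mm, each with a round socket open at the top: 20 mm diameter, 18 mm deep, mouth flared by 3 mm. The upper frame fits either way round
- tape_roll: Masking tape roll lying flat, 61 mm diameter, 18 mm high, origin under its centre; a bystander
- tin_flux: Red and grey round tin, 62 mm diameter, 34 mm high, origin under its centre; a bystander
- tin_wax: Green and grey round tin, 50 mm diameter, 30 mm high, origin under its centre; a bystander
- bottle_flux: White bottle with red cap, 36 mm diameter, 75 mm high, origin under its centre; a bystander
- screwdriver: Screwdriver with green handle, 148 mm long, 21 mm thick, lying, origin under its centre, long side along its y; a bystander

How it is judged:
By the outcome, as a careful person would: the job done as asked, in the order asked, and still so for the second after the job is handed in, with the robot touching nothing.
It also fails if it takes over 64 s, if anything falls off the work surface, if the arm or the gripper's body presses on something with over 40 N, if the wrist force passes 120 N, or if a joint passes its speed limit or range.

## Working session

There is one attempt and no reset: what is moved stays moved. The work goes in short steps, Python scripts to look and compute and a tool call to move; the robot and the scene stay as the last step left them, time stands still between calls to the robot, and variables do not carry over. Pictures are saved under pics/ and viewed, at most 10 in all, crops included, and the job is handed in when it is done.

Besides the shell and the picture viewer there is one more tool, called after "Emit:" in YAML: its name, and indented under it one key for each argument. step_arm: Moves the arm, as the interface text tells. Its arguments: {"type":"object","properties":{"rows":{"type":"string"},"grip_force":{"type":"number"}},"required":["rows"]}

```bash
ls; mkdir -p pics; python3 - <<'E'
from station import ctrl
import cv2,numpy as np
s=ctrl.sense();print(s['t'],s['eef_pos'],np.round(s['eef_rot'],3).tolist(),ctrl.tcp_to_tips)
for c in('top','scene'):
    p,d=ctrl.read_camera(c);cv2.imwrite(f'pics/{c}0.png',p[:,:,::-1]);np.save(f'pics/{c}0.npy',d)
    k=ctrl.get_calibration(c);print(c,k)
    for q in('upper_frame','upper_handle','upper_edge','lower_seat','tape_roll','tin_flux','tin_wax','bottle_flux','screwdriver'):
        print(q,[(np.round(r['position'],3).tolist(),round(r['score'],2)) for r in ctrl.find_in(q,c)[:3]])
E
```

```text
pics
0.0 [0.19277854 0.59418116 0.25569768] [[-0.951, 0.309, -0.0], [0.309, 0.951, -0.001], [0.0, -0.001, -1.0]] 0.025
top {'fx': 501.0998441207032, 'fy': 501.0998441207032, 'cx': 323.9712553123518, 'cy': 202.29959206523907, 'dist': array([0.00879782, 0.        , 0.        , 0.        , 0.        ]), 'eye': array([ 0.34693125, -0.11437658,  1.14881717]), 'rotation': array([[ 0.33960054, -0.92138557,  0.18899764],
       [-0.94055668, -0.33372903,  0.0630719 ],
       [ 0.00496046, -0.19918224, -0.97994991]])}
upper_frame [([0.449, -0.049, 0.101], 0.65)]
upper_handle [([0.446, -0.05, 0.107], 0.92)]
upper_edge [([0.445, -0.048, 0.101], 0.57)]
lower_seat [([0.502, 0.161, 0.03], 0.97)]
tape_roll [([0.616, 0.038, 0.017], 0.6)]
tin_flux [([0.59, -0.276, 0.029], 0.91), ([0.446, -0.049, 0.106], 0.37)]
tin_wax [([0.614, -0.064, 0.028], 0.6)]
bottle_flux [([0.616, -0.142, 0.053], 0.53), ([0.444, -0.048, 0.098], 0.33)]
screwdriver [([0.451, -0.283, 0.011], 0.42)]
scene {'fx': 408.46961314309203, 'fy': 408.46961314309203, 'cx': 318.46943351492735, 'cy': 197.38855264189417, 'dist': array([0.01631455, 0.        , 0.        , 0.        , 0.        ]), 'eye': array([0.25352766, 0.51743828, 0.73761442]), 'rotation': array([[-0.90485398, -0.31781601,  0.28325299],
       [-0.42569468,  0.66791559, -0.61046933],
       [ 0.00482784, -0.67296489, -0.73965867]])}
upper_frame [([0.446, -0.044, 0.06], 0.7)]
upper_handle [([0.59, -0.249, 0.031], 0.62), ([0.446, -0.048, 0.06], 0.59)]
upper_edge [([0.448, -0.05, 0.056], 0.91)]
lower_seat [([0.505, 0.165, 0.029], 0.92)]
tape_roll [([0.619, 0.04, 0.017], 0.7)]
tin_flux [([0.587, -0.246, 0.03], 0.7)]
tin_wax []
bottle_flux [([0.616, -0.128, 0.039], 0.54)]
screwdriver [([0.424, -0.269, 0.016], 0.78)]
```

View pics/top0.png

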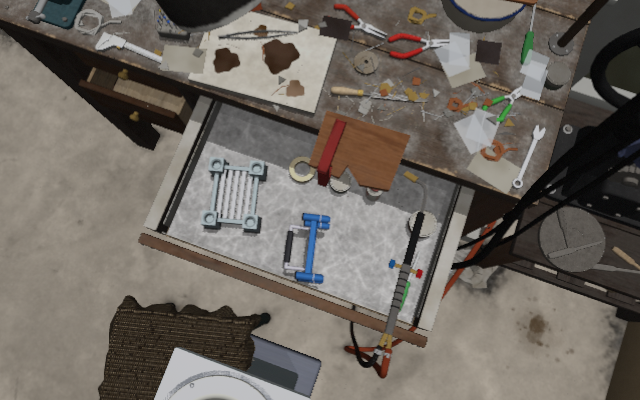

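View pics/scene0.png

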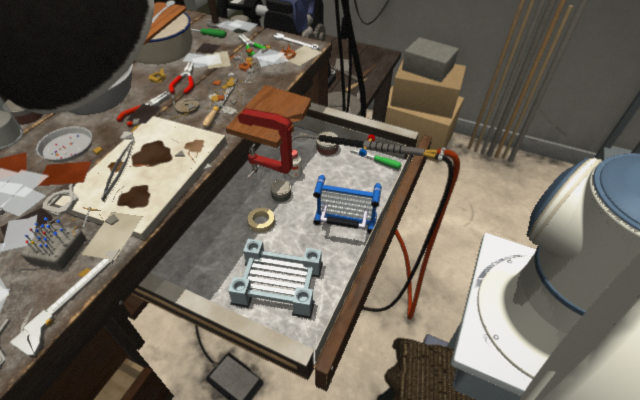

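```bash
cat > h.py <<'E'
import cv2,numpy as np
from station import ctrl
def cloud(c,d,k=None):
    k=k or ctrl.get_calibration(c)
    K=np.array([[k['fx'],0,k['cx']],[0,k['fy'],k['cy']],[0,0,1]])
    h,w=d.shape;u,v=np.meshgrid(np.arange(w),np.arange(h))
    n=cv2.undistortPoints(np.stack([u,v],-1).reshape(-1,1,2).astype(float),K,k['dist']).reshape(h,w,2)
    P=np.dstack([n*d[...,None],d])
    return P@k['rotation'].T+k['eye']
def blue(p):
    h=cv2.cvtColor(p,cv2.COLOR_RGB2HSV);return (h[...,0]>95)&(h[...,0]<130)&(h[...,1]>110)&(h[...,2]>40)
E
python3 - <<'E'
from h import *
for c in('top','scene'):
    p=cv2.imread(f'pics/{c}0.png')[:,:,::-1].copy();d=np.load(f'pics/{c}0.npy')
    W=cloud(c,d);m=blue(p)&(d>0)&(np.hypot(W[...,0]-.45,W[...,1]+.05)<.13)
    for lo,hi in((.0,.03),(.03,.06),(.06,.085),(.085,.102),(.102,.13)):
        q=W[m&(W[...,2]>lo)&(W[...,2]<hi)]
        if len(q)>5:
            r=cv2.minAreaRect((q[:,:2]*1000).astype(np.float32));print(c,lo,len(q),q.mean(0).round(4),np.round(cv2.boxPoints(r)).tolist())
    print('zmax',np.percentile(W[m][:,2],[1,50,99]))
    # lower frame & tray height
    t=(abs(W[...,0]-.45)<.03)&(abs(W[...,1]-.05)<.02)&(d>0);print('tray z',np.median(W[t][:,2]))
    q=W[(d>0)&(W[...,2]>.044)&(W[...,2]<.06)&(abs(W[...,0]-.502)<.11)&(abs(W[...,1]-.162)<.11)]
    r=cv2.minAreaRect((q[:,:2]*1000).astype(np.float32));print('lower',len(q),r,np.round(cv2.boxPoints(r)).tolist())
E
```

```text
top 0.0 171 [ 0.4744 -0.0526  0.0144] [[378.0, -45.0], [391.0, -99.0], [524.0, -68.0], [511.0, -14.0]]
top 0.085 52 [ 0.4422 -0.0548  0.101 ] [[378.0, -49.0], [389.0, -98.0], [525.0, -65.0], [514.0, -17.0]]
top 0.102 594 [ 0.4486 -0.0547  0.1061] [[377.0, -45.0], [390.0, -100.0], [525.0, -68.0], [512.0, -13.0]]
zmax [0.0097876  0.10466095 0.11164214]
tray z 0.0003397756151231057
lower 632 ((510.5726318359375, 157.87875366210938), (157.6297607421875, 124.45980834960938), 14.57680892944336) [[419.0, 198.0], [450.0, 78.0], [603.0, 117.0], [571.0, 238.0]]
scene 0.0 233 [ 0.4441 -0.0485  0.014 ] [[372.0, -47.0], [391.0, -90.0], [518.0, -34.0], [499.0, 9.0]]
scene 0.03 50 [ 0.4384 -0.0436  0.0476] [[376.0, -24.0], [385.0, -64.0], [510.0, -34.0], [501.0, 6.0]]
scene 0.06 14 [ 0.4551 -0.0362  0.0637] [[378.0, -21.0], [389.0, -63.0], [510.0, -33.0], [499.0, 9.0]]
scene 0.085 68 [ 0.4461 -0.0499  0.1008] [[382.0, -37.0], [383.0, -69.0], [511.0, -65.0], [510.0, -34.0]]
scene 0.102 398 [ 0.4494 -0.0518  0.1051] [[377.0, -43.0], [391.0, -99.0], [524.0, -67.0], [511.0, -11.0]]
zmax [0.00959396 0.10233177 0.1088219 ]
tray z -0.0003192487366246999
lower 800 ((510.30743408203125, 157.72413635253906), (155.94442749023438, 126.84838104248047), 14.743718147277832) [[419.0, 199.0], [451.0, 77.0], [602.0, 116.0], [570.0, 239.0]]
```

The scene view shows the frame near (347,203) standing on its long side, with the white hoop facing the grey rack at (275,278). The red clamp is at (275,140). In the top view the handle bar is at (290,247), on the +y side of the blue rim at (312,247), so the feet point to -y. The fall area between the rim and the screwdriver at (400,290) looks clear.

```bash
python3 - <<'E'
from h import *
for c in('top','scene'):
    p=cv2.imread(f'pics/{c}0.png')[:,:,::-1].copy();d=np.load(f'pics/{c}0.npy');W=cloud(c,d).reshape(-1,3);W=W[d.ravel()>0]
    q=W[(W[:,2]>.115)&(W[:,0]>.15)&(W[:,0]<.62)&(W[:,1]>-.4)&(W[:,1]<.65)]
    H,xe,ye=np.histogram2d(q[:,0],q[:,1],bins=[np.arange(.15,.66,.05),np.arange(-.4,.66,.05)])
    print(c);[print(round(xe[i],2),round(ye[j],2),int(H[i,j])) for i,j in np.argwhere(H>3)]
    q=W[(W[:,2]>.008)&(W[:,0]>.36)&(W[:,0]<.6)&(W[:,1]>-.3)&(W[:,1]<-.11)]
    H,xe,ye=np.histogram2d(q[:,0],q[:,1],bins=[np.arange(.36,.61,.03),np.arange(-.3,-.1,.02)]);print('fall zone x rows from .36, y cols from -.3');print(H.astype(int))
    m=(q[:,1]<-.2);print(np.percentile(q[m][:,2],[50,99]))
s=ctrl.sense();R=s['eef_rot'];n=np.array([-.228,.974,0])
feet=np.array([.457,-.084,0]);t=feet+n*.085+[0,0,.20];dl=t-s['eef_pos'];print('target',t,'tool delta cm',R.T@dl*100)
E
```

```text
top
0.5 -0.4 75
0.55 -0.4 569
0.55 -0.2 51
0.55 -0.15 277
0.55 -0.1 151
0.55 -0.05 475
0.6 -0.4 441
0.6 -0.35 88
0.6 -0.2 61
0.6 -0.15 267
0.6 -0.1 272
0.6 -0.05 278
0.6 -0.0 4
fall zone x rows from .36, y cols from -.3
[[ 15  75  71  13  12  13  13  13  12]
 [ 24  76  68   0   0   0   0   1   0]
 [ 36  74  76   0   0   0   0   0   0]
 [ 61  78 102  42   0   0   0   0   0]
 [ 47  60  91  24   0   0   0   0   0]
 [ 18  42  85   0   0   0   0   0   0]
 [  8  57  90   0   0   0   0   0   0]
 [102  98 135  23   0   0   7  93 108]]
[0.06251509 0.09076708]
scene
0.15 0.35 501
0.15 0.4 1699
0.2 0.4 2460
0.2 0.45 4796
0.5 -0.4 62
0.55 -0.4 549
0.55 -0.2 26
0.55 -0.15 186
0.55 -0.1 64
0.55 -0.05 860
0.55 -0.0 13
0.6 -0.4 263
0.6 -0.2 31
0.6 -0.15 133
0.6 -0.1 72
0.6 -0.05 346
0.6 -0.0 41
fall zone x rows from .36, y cols from -.3
[[ 11  41 102  21  21  23  23  25  25]
 [  0  96  85   0   0   0   0   0   0]
 [  3  74  94   0   0   0   0   0   0]
 [ 29  32  99  31   5   0   0   0   0]
 [ 15   8  79  16   3   0   0   0   0]
 [  2   4  77   0   0   0   0   0   0]
 [  0  13 104   0   0   0   0   0   0]
 [ 31   6 140  48   0   0   1  52  57]]
[0.05461571 0.08770805]
target [ 0.43762 -0.00121  0.2    ] tool delta cm [-41.66406534 -49.10289777   5.62844978]
```

Emit:
step_arm:
  rows: "-2.1 -2.45 0 0 0;-2.1 -2.45 0 0 0;-2.1 -2.45 0 0 0;-2.1 -2.45 0 0 0;-2.1 -2.45 0 0 0;-2.1 -2.45 0 0 0;-2.1 -2.45 0 0 0;-2.1 -2.45 0 0 0;-2.1 -2.45 0 0 0;-2.1 -2.45 0 0 0;-2.1 -2.45 0 0 0;-2.1 -2.45 0 0 0;-2.1 -2.45 0 0 0;-2.1 -2.45 0 0 0;-2.1 -2.45 0 0 0;-2.1 -2.45 0 0 0;-2.1 -2.45 0 0 0;-2.1 -2.45 0 0 0;-2.1 -2.45 0 0 0;-2.1 -2.45 0 0 0"

```text
t: 3.5
eef_pos: [0.4416, -0.0023, 0.2564]
eef_rot: [[-0.951, 0.309, 0.0], [0.309, 0.951, -0.0], [-0.0, 0.0, -1.0]]
ft_force: [-0.3, 0.8, 0.6]
grip_width: -0.0
grasp_force: 0.0
```

Emit:
step_arm:
  rows: "0 0 1.5 -7.75 0;0 0 1.5 -7.75 0;0 0 1.5 -7.75 0;0 0 1.5 -7.75 0;0 0 0 0 0"

```text
t: 4.12
eef_pos: [0.4407, -0.0012, 0.1957]
eef_rot: [[-0.974, -0.225, -0.002], [-0.225, 0.974, 0.0], [0.002, 0.001, -1.0]]
ft_force: [-0.3, 0.8, 0.4]
grip_width: -0.005
grasp_force: 0.0
```

```bash
cat > go.py <<'E'
import sys
from h import *
s=ctrl.sense();R=s['eef_rot'];t=np.array(list(map(float,sys.argv[1:4])))
print('t',s['t'],'pos',s['eef_pos'].round(4),'yaw tool y',np.degrees(np.arctan2(R[1,1],R[0,1])).round(2),'tool z',R[:,2].round(3),'F',np.round(s['ft_force'],2))
print('delta cm',((t-s['eef_pos'])@R*100).round(2))
E
python3 go.py 0.4388 -0.0066 .112
```

```text
t 4.125 pos [ 0.4407 -0.0012  0.1957] yaw tool y 102.98 tool z [-0.002  0.    -1.   ] F [-0.25  0.83  0.36]
delta cm [ 0.3  -0.49  8.37]
```

Emit:
step_arm:
  rows: "0 0 3 0 0;0 0 3 0 0;0 0 2.4 0 0;0 -1 0 0 0;0 -1 0 0 0;0 -0.5 0 0 0;0 -0.5 0 0 0;0 -0.5 0 0 0;0 -0.5 0 0 0;0 -0.5 0 0 0;0 -0.5 0 0 0"

```text
t: 5.5
eef_pos: [0.4525, -0.0502, 0.1122]
eef_rot: [[-0.974, -0.225, -0.0], [-0.225, 0.974, 0.0], [0.0, 0.0, -1.0]]
ft_force: [-0.0, 1.3, 1.3]
grip_width: 0.002
grasp_force: 0.6
```

```bash
python3 - <<'E'
from h import *
s=ctrl.sense();print(s['eef_pos'],s['ft_force'])
p,d=ctrl.read_camera('scene');cv2.imwrite('pics/scene1.png',cv2.resize(p[120:270,230:450,::-1],None,fx=3,fy=3))
E
```

```text
[ 0.45246906 -0.05022488  0.11224087] [-0.02159695  1.29293563  1.25544573]
```

View pics/scene1.png

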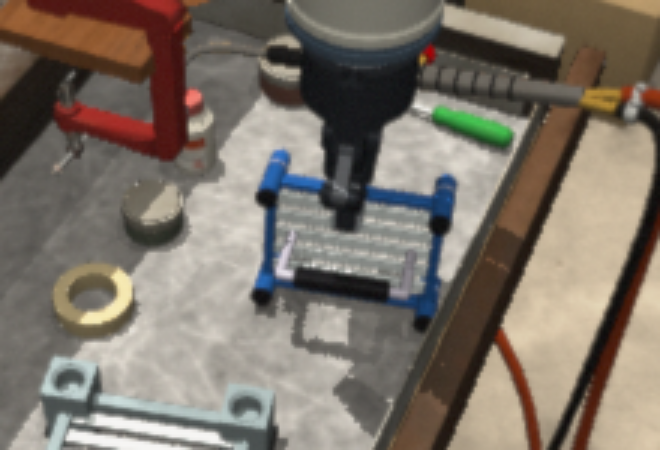

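Mid-push: the frame is tilting, with the finger in the middle of the rim at (345,200) and the handle clear behind it at (340,282).

Emit:
step_arm:
  rows: "0 -0.5 0 0 0;0 -0.5 0 0 0;0 -0.5 0 0 0;0 -0.5 0 0 0;0 -0.4 0 0 0;0 -0.4 0 0 0;0 -0.4 0 0 0;0 -0.4 0 0 0;0 -0.4 0 0 0;0 -0.4 0 0 0;0 -0.4 0 0 0;0 -0.4 0 0 0"

```text
t: 7.05
eef_pos: [0.4642, -0.1009, 0.1123]
eef_rot: [[-0.974, -0.225, 0.0], [-0.225, 0.974, -0.0], [-0.0, -0.0, -1.0]]
ft_force: [0.1, -0.7, 0.2]
grip_width: 0.002
grasp_force: 0.0
```

```bash
python3 - <<'E'
from h import *
s=ctrl.sense();print(s['eef_pos'],s['ft_force'])
p,d=ctrl.read_camera('scene');cv2.imwrite('pics/scene2.png',cv2.resize(p[120:270,230:450,::-1],None,fx=3,fy=3))
E
```

```text
[ 0.46422594 -0.10088515  0.11228699] [ 0.10124851 -0.68955043  0.1537398 ]
```

View pics/scene2.png

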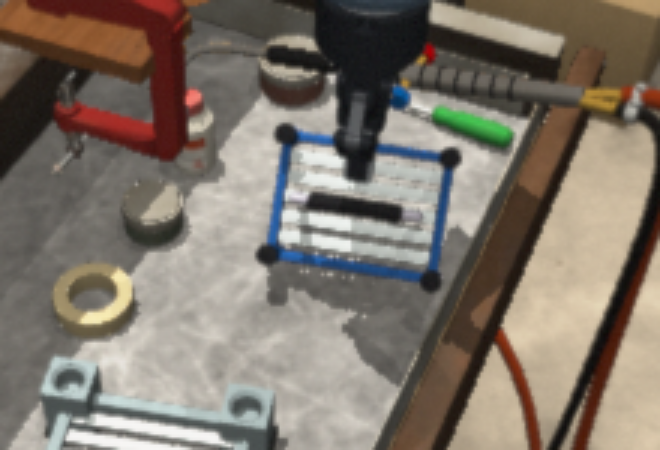

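The frame is past balance and still tilted. Its handle bar at (350,208) is just behind the finger, so moving the finger on will let it down gently.

Emit:
step_arm:
  rows: "0 -0.4 0 0 0;0 -0.4 0 0 0;0 -0.4 0 0 0;0 -0.4 0 0 0;0 -0.4 0 0 0;0 -0.4 0 0 0;0 -0.4 0 0 0;0 -0.4 0 0 0;0 -0.4 0 0 0;0 -0.4 0 0 0;0 -0.4 0 0 0;0 -0.4 0 0 0;0 -0.4 0 0 0"

```text
t: 8.72
eef_pos: [0.4758, -0.1513, 0.1122]
eef_rot: [[-0.974, -0.225, -0.0], [-0.225, 0.974, 0.0], [0.0, 0.0, -1.0]]
ft_force: [0.0, 1.1, -0.4]
grip_width: -0.002
grasp_force: 0.0
```

```bash
python3 - <<'E'
from h import *
s=ctrl.sense();print(s['t'],s['eef_pos'],s['ft_force'])
p,d=ctrl.read_camera('scene');cv2.imwrite('pics/scene3.png',cv2.resize(p[120:270,230:450,::-1],None,fx=3,fy=3))
W=cloud('scene',d);m=blue(p)&(d>0)&(np.hypot(W[...,0]-.468,W[...,1]+.13)<.12)
print(np.percentile(W[m][:,2],[5,50,95]));q=W[m&(W[...,2]>.02)];
print(cv2.minAreaRect((q[:,:2]*1000).astype(np.float32)))
E
```

```text
8.725 [ 0.4757572  -0.15134702  0.11222969] [ 0.011605    1.06233083 -0.37129147]
[0.0162895  0.03908778 0.06162296]
((473.78765869140625, -154.18836975097656), (134.79901123046875, 152.42543029785156), 13.702157020568848)
```

View pics/scene3.png

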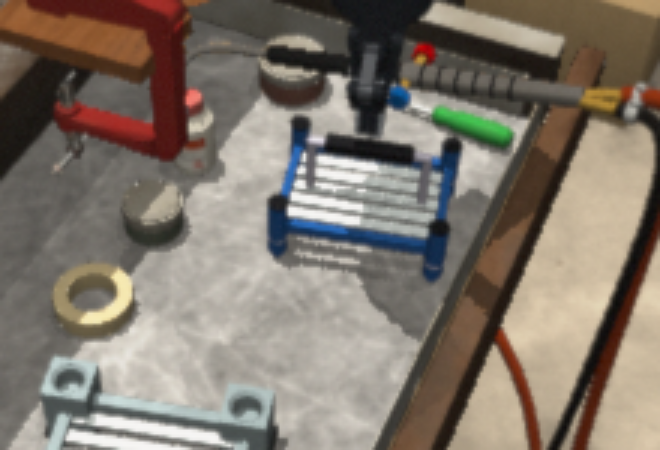

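The frame now stands on its four feet, handle bar up at (370,148). I'll lift clear and measure it.

Emit:
step_arm:
  rows: "0 0 -2 0 0;0 0 -4 0 0;0 2 -4 0 1;0 3 -3 0 1;0 3 0 0 1;0 3 0 0 1;0 3 0 0 1;0 0 0 0 1"

```text
t: 9.78
eef_pos: [0.4435, -0.0134, 0.2423]
eef_rot: [[-0.974, -0.227, -0.001], [-0.227, 0.974, 0.0], [0.001, 0.001, -1.0]]
ft_force: [-0.2, -1.1, -0.3]
grip_width: 0.999
grasp_force: 0.0
```

```bash
cat > meas.py <<'E'
from h import *
def meas():
  s=ctrl.sense();print(s['t'],s['eef_pos'])
  for c in('top','scene','wrist'):
    k=ctrl.get_calibration(c);p,d=ctrl.read_camera(c);cv2.imwrite(f'pics/{c}_m.png',p[:,:,::-1]);np.save(f'pics/{c}_m.npy',d)
    W=cloud(c,d,k);r=lambda x,y,R:(d>0)&(np.hypot(W[...,0]-x,W[...,1]-y)<R)
    q=W[r(.47,-.14,.11)&(W[...,2]>.052)&(W[...,2]<.068)]
    if len(q)>30:R=cv2.minAreaRect((q[:,:2]*1000).astype(np.float32));print(c,'post tops',len(q),np.round(np.hstack([R[0],R[1],R[2]]),1),q[:,2].mean().round(4))
    q=W[r(.47,-.14,.08)&(W[...,2]>.08)&(W[...,2]<.1)]
    if len(q)>10:R=cv2.minAreaRect((q[:,:2]*1000).astype(np.float32));print(c,'handle',len(q),np.round(np.hstack([R[0],R[1],R[2]]),1),np.percentile(q[:,2],[10,50,90]).round(4))
    q=W[r(.51,.158,.12)&(W[...,2]>.043)&(W[...,2]<.06)]
    if len(q)>100:R=cv2.minAreaRect((q[:,:2]*1000).astype(np.float32));print(c,'lower',len(q),np.round(np.hstack([R[0],R[1],R[2]]),1),q[:,2].mean().round(4))
    for n in('upper_handle','lower_seat'):print(n,[(np.round(a['position'],3).tolist(),round(a['score'],2)) for a in ctrl.find_in(n,c)[:2]])
meas()
E
python3 meas.py
```

```text
9.775 [ 0.44348277 -0.01336588  0.242277  ]
top post tops 254 [ 459.7 -166.9  175.6  164.9    2.1] 0.0612
top handle 262 [ 468.8 -134.4   95.8   14.1   13.8] [0.0867 0.0904 0.0933]
top lower 108 [483.  232.2 157.1  72.7  27.3] 0.0485
upper_handle [([0.465, -0.139, 0.037], 0.62)]
lower_seat [([0.423, 0.178, 0.031], 0.82), ([0.464, -0.14, 0.035], 0.4)]
scene post tops 283 [ 459.5 -164.4  175.8  174.5    9.5] 0.0594
scene handle 165 [ 469.7 -133.1   96.    15.4   14.4] [0.0824 0.0877 0.0911]
scene lower 832 [510.4 157.7 156.6 126.3  14.9] 0.0486
upper_handle [([0.46, -0.127, 0.037], 0.62), ([0.424, -0.269, 0.016], 0.38)]
lower_seat [([0.505, 0.166, 0.029], 0.83), ([0.462, -0.121, 0.035], 0.18)]
wrist post tops 2135 [ 457.7 -164.8  176.9  174.8    8.9] 0.0604
wrist handle 1691 [ 468.1 -133.6   97.    14.3   13.2] [0.0845 0.0896 0.0912]
wrist lower 2463 [502.8 186.  157.4 181.7  14.7] 0.0484
upper_handle [([0.457, -0.133, 0.037], 0.77), ([0.58, -0.251, 0.032], 0.54)]
lower_seat [([0.474, 0.159, 0.026], 0.87)]
```

```bash
python3 go.py .4688 -.1337 .16;python3 go.py .4688 -.1337 .09
```

```text
t 10.225 pos [ 0.4444 -0.0153  0.2422] yaw tool y 102.98 tool z [-0. -0. -1.] F [-0.01 -0.17  0.47]
delta cm [  0.28 -12.09   8.22]
t 10.225 pos [ 0.4444 -0.0153  0.2422] yaw tool y 102.98 tool z [-0. -0. -1.] F [-0.01 -0.17  0.47]
delta cm [  0.28 -12.09  15.22]
```

Emit:
step_arm:
  rows: "0.3 -3 0 0 1;0 -3 0 0 1;0 -3 2 0 1;0 -3 3 -0.8 1;0 0 3 0 1;0 0 3 0 1;0 0 2.5 0 1;0 0 1.7 0 1;0 0 0 0 1"

```text
t: 11.35
eef_pos: [0.4679, -0.1324, 0.0894]
eef_rot: [[-0.971, -0.239, -0.002], [-0.239, 0.971, 0.001], [0.002, 0.001, -1.0]]
ft_force: [0.1, 0.8, -0.1]
grip_width: 0.996
grasp_force: 0.0
```

Emit:
step_arm:
  rows: "0 0 0 0 0.5;0 0 0 0 0.3;0 0 0 0 0.15;0 0 0 0 0;0 0 0 0 0;0 0 0 0 0"
  grip_force: 50

```text
t: 12.1
eef_pos: [0.4686, -0.1327, 0.0905]
eef_rot: [[-0.971, -0.239, 0.001], [-0.239, 0.971, -0.0], [-0.0, -0.001, -1.0]]
ft_force: [0.1, -3.9, 3.3]
grip_width: 0.154
grasp_force: 53.8
```

```bash
python3 go.py .4688 -.1337 .09
```

```text
t 12.1 pos [ 0.4686 -0.1327  0.0905] yaw tool y 103.83 tool z [ 0.001 -0.    -1.   ] F [ 0.12 -3.9   3.28]
delta cm [ 0.01 -0.1   0.05]
```

Emit:
step_arm:
  rows: "0 0 -0.5 0 0;0 0 -1 0 0;0 0 -1.5 0 0;0 0 -1.5 0 0;0 0 -1.5 0 0;0 0 -1.5 0 0;0 0 -1.5 0 0;0 0.5 0 0 0;0 1.5 0 0 0;0 2.5 0 0 0;0 2.5 0 0 0;0 2.5 0 0 0;0 2.5 0 0 0;0 2.5 0 0 0;0 2.5 0 0 0;0 2.5 0 0 0;0 2.5 0 0 0;0 2.5 0 0 0;0 1.5 0 0 0;0 1.2 0 0 0"

```text
t: 14.6
eef_pos: [0.4028, 0.1324, 0.18]
eef_rot: [[-0.971, -0.24, -0.001], [-0.24, 0.971, -0.0], [0.001, -0.0, -1.0]]
ft_force: [0.7, -0.4, -4.9]
grip_width: 0.149
grasp_force: 52.6
```

Emit:
step_arm:
  rows: "-0.8 0 0 0 0;-1.5 0 0 0 0;-1.5 0 0 0 0;-1.5 0 0 0 0;-1.5 0 0 0 0;-1.5 0 0 0 0;-1.5 0 0 0 0;-0.8 0 0 0 0;-0.4 0 0 0 0;0 0 0 0 0;0 0 0 0 0"

```text
t: 15.98
eef_pos: [0.5098, 0.1579, 0.1803]
eef_rot: [[-0.971, -0.239, -0.0], [-0.239, 0.971, -0.0], [0.0, 0.0, -1.0]]
ft_force: [0.6, -0.1, -5.5]
grip_width: 0.152
grasp_force: 52.6
```

```bash
python3 go.py .5104 .1577 .14; python3 - <<'E'
from h import *
s=ctrl.sense();g=s['eef_pos'];print(s['grip_width'],s['grasp_force'])
for c in('top','scene','wrist'):
    k=ctrl.get_calibration(c);p,d=ctrl.read_camera(c);cv2.imwrite(f'pics/{c}_c.png',p[:,:,::-1])
    W=cloud(c,d,k);m=blue(p)&(d>0)&(np.hypot(W[...,0]-g[0],W[...,1]-g[1])<.12)
    q=W[m]; print(c,len(q),np.percentile(q[:,2],[1,50,99]).round(4))
    # rim top at z=40 above feet; fit plane on rim
    z0=g[2]-.090; r=q[(q[:,2]>z0+.034)&(q[:,2]<z0+.046)]
    if len(r)>50:
        A=np.c_[r[:,:2]-g[:2],np.ones(len(r))];co=np.linalg.lstsq(A,r[:,2]-z0,rcond=None)[0];R=cv2.minAreaRect((r[:,:2]*1000).astype(np.float32))
        print(' rim tilt',co.round(3),np.round(np.hstack([R[0],R[1],R[2]]),1),len(r))
    r=q[(q[:,2]>z0+.02)]
    R=cv2.minAreaRect((r[:,:2]*1000).astype(np.float32));print(' blue',np.round(np.hstack([R[0],R[1],R[2]]),1))
a=cv2.imread('pics/scene_c.png')[180:340,200:400];cv2.imwrite('pics/scene4.png',cv2.resize(a,None,fx=3,fy=3))
E
```

```text
t 15.975 pos [0.5098 0.1579 0.1803] yaw tool y 103.82 tool z [-0. -0. -1.] F [ 0.57 -0.07 -5.54]
delta cm [-0.06 -0.03  4.03]
0.1518399797408729 52.55674481391907
top 457 [0.1003 0.1296 0.1504]
 rim tilt [-0.001 -0.006  0.039] [509.1 152.9 135.2  98.5  14. ] 405
 blue [512.3 141.8 135.  120.8  13.1]
scene 1018 [0.0993 0.129  0.1705]
 rim tilt [ 0.005 -0.009  0.039] [508.2 159.6 134.6 105.1  13.8] 726
 blue [508.1 159.9 135.  105.5  13.8]
wrist 8017 [0.1006 0.1293 0.1769]
 rim tilt [-0.005 -0.005  0.039] [507.3 157.9 135.2  99.7  13.7] 7066
 blue [507.3 157.9 135.2  99.7  13.7]
```

View pics/scene4.png

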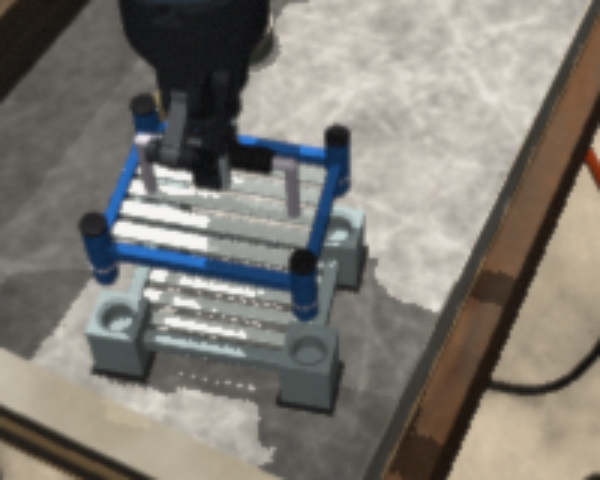

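Frame held level at (200,210), its posts above the sockets of the grey rack at (120,315) and (308,345). A small correction, then lower.

Emit:
step_arm:
  rows: "-0.2 -0.1 0 -0.9 0;0 0 1 0 0;0 0 1 0 0;0 0 1 0 0;0 0 0.5 0 0;0 0 0 0 0;0 0 0 0 0"

```text
t: 17.0
eef_pos: [0.5126, 0.1575, 0.1455]
eef_rot: [[-0.967, -0.254, 0.0], [-0.254, 0.967, 0.0], [-0.0, -0.0, -1.0]]
ft_force: [-0.5, -0.4, -5.1]
grip_width: 0.153
grasp_force: 52.5
```

```bash
python3 go.py .5114 .1567 .1225; python3 - <<'E'
from h import *
p,d=ctrl.read_camera('scene');W=cloud('scene',d);m=blue(p)&(d>0)&(np.hypot(W[...,0]-.51,W[...,1]-.158)<.12)
q=W[m];q=q[q[:,2]>.08];R=cv2.minAreaRect((q[:,:2]*1000).astype(np.float32));print(np.round(np.hstack([R[0],R[1],R[2]]),1))
a=p[180:340,200:400,::-1];cv2.imwrite('pics/scene5.png',cv2.resize(a,None,fx=3.7,fy=3.7,interpolation=cv2.INTER_CUBIC))
E
```

```text
t 17.0 pos [0.5126 0.1575 0.1455] yaw tool y 104.72 tool z [ 0.  0. -1.] F [-0.52 -0.36 -5.12]
delta cm [ 0.14 -0.05  2.3 ]
[511.  159.5 135.8 104.1  15. ]
```

View pics/scene5.png

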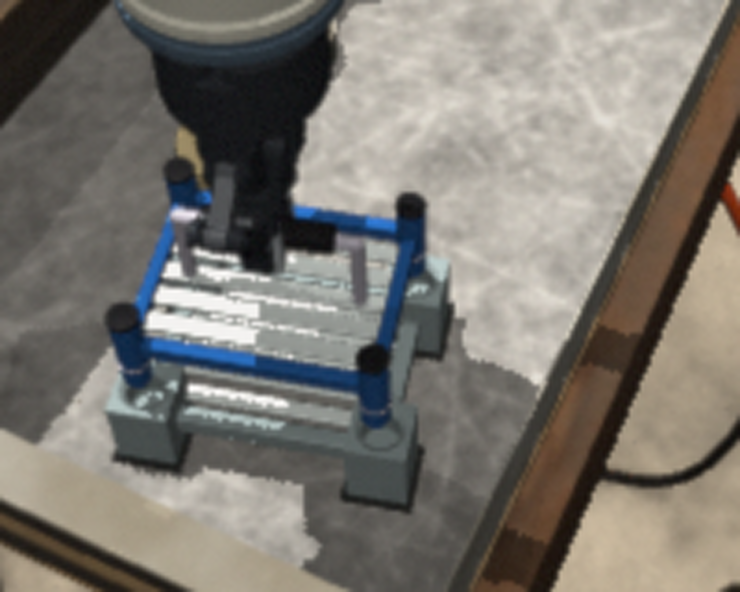

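The posts are just above the sockets, e.g. the foot at (375,415) over its mouth at (380,432), and look aligned. Lowering slowly.

Emit:
step_arm:
  rows: "0 0 0.3 0 0;0 0 0.3 0 0;0 0 0.2 0 0;0 0 0.2 0 0;0 0 0 0 0"

```text
t: 17.68
eef_pos: [0.5123, 0.1574, 0.1351]
eef_rot: [[-0.967, -0.254, -0.0], [-0.254, 0.967, -0.0], [0.0, 0.0, -1.0]]
ft_force: [0.3, -1.2, -4.8]
grip_width: 0.152
grasp_force: 52.6
```

Emit:
step_arm:
  rows: "0 0 0.2 0 0;0 0 0.2 0 0;0 0 0.2 0 0;0 0 0 0 0"

```text
t: 18.18
eef_pos: [0.5123, 0.1575, 0.1291]
eef_rot: [[-0.967, -0.254, -0.0], [-0.254, 0.967, -0.0], [0.0, 0.0, -1.0]]
ft_force: [-1.5, 1.7, -6.0]
grip_width: 0.151
grasp_force: 52.5
```

Emit:
step_arm:
  rows: "0 0 0.2 0 0;0 0 0.2 0 0;0 0 0.1 0 0;0 0 0.1 0 0;0 0 0 0 0"

```text
t: 18.8
eef_pos: [0.5124, 0.1574, 0.1232]
eef_rot: [[-0.967, -0.254, -0.0], [-0.254, 0.967, -0.0], [0.0, 0.0, -1.0]]
ft_force: [-1.4, -0.5, -5.3]
grip_width: 0.154
grasp_force: 52.5
```

Emit:
step_arm:
  rows: "0 0 0.05 0 0;0 0 0.05 0 0;0 0 0 0 0"

```text
t: 19.18
eef_pos: [0.5121, 0.1574, 0.1225]
eef_rot: [[-0.967, -0.254, -0.0], [-0.254, 0.967, -0.0], [0.0, -0.0, -1.0]]
ft_force: [-6.0, -0.3, 2.3]
grip_width: 0.153
grasp_force: 53.6
```

Emit:
step_arm:
  rows: "0 0 0.05 0 0;0 0 0 0 0;0 0 0 0 0.2;0 0 0 0 0.3;0 0 0 0 0.5;0 0 0 0 0.8;0 0 0 0 1;0 0 0 0 1"

```text
t: 20.18
eef_pos: [0.5125, 0.1574, 0.1218]
eef_rot: [[-0.967, -0.254, 0.0], [-0.254, 0.967, -0.0], [-0.0, -0.0, -1.0]]
ft_force: [-0.1, -1.1, 0.3]
grip_width: 1.001
grasp_force: 0.0
```

Emit:
step_arm:
  rows: "0 0 -1 0 1;0 0 -2 0 1;0 0 -3 0 1;0 0 -4 0 1;3 0 -3 0 1;5 0 0 0 1;5 0 0 0 1;0 0 0 0 1"

```text
t: 21.18
eef_pos: [0.3834, 0.1238, 0.2524]
eef_rot: [[-0.967, -0.254, -0.001], [-0.254, 0.967, -0.0], [0.001, 0.0, -1.0]]
ft_force: [0.4, 0.1, -0.1]
grip_width: 0.998
grasp_force: 0.0
```

```bash
python3 - <<'E'
from h import *
s=ctrl.sense();print(s['t'],s['eef_pos'],s['ft_force'])
for c in('scene','wrist','top'):
    k=ctrl.get_calibration(c);p,d=ctrl.read_camera(c);W=cloud(c,d,k);m=(d>0)&(np.hypot(W[...,0]-.511,W[...,1]-.158)<.11)
    b=W[m&blue(p)];r=b[(b[:,2]>.062)&(b[:,2]<.082)]
    if len(r)>50:
        co=np.linalg.lstsq(np.c_[r[:,:2]-[.511,.158],np.ones(len(r))],r[:,2],rcond=None)[0];print(c,'rim plane (72 expected)',co.round(4),len(r))
    q=W[m&(W[...,2]>.11)&(W[...,2]<.135)]
    if len(q)>20: print(c,'handle',q.mean(0).round(4),np.percentile(q[:,2],90).round(4))
    if c=='scene':
        cv2.imwrite('pics/scene6.png',cv2.resize(p[100:340,200:450,::-1],None,fx=2.4,fy=2.4,interpolation=cv2.INTER_CUBIC))
        for n in('tape_roll','tin_flux','tin_wax','bottle_flux','screwdriver'):print(n,[(np.round(a['position'],3).tolist(),round(a['score'],2)) for a in ctrl.find_in(n,c)[:1]])
E
```

```text
21.175 [0.38341578 0.12377278 0.25237003] [ 0.38538894  0.14410745 -0.11703066]
scene rim plane (72 expected) [ 0.0073 -0.01    0.0711] 902
scene handle [0.5105 0.1593 0.1196] 0.1231
tape_roll [([0.618, 0.04, 0.019], 0.97)]
tin_flux []
tin_wax [([0.618, -0.052, 0.027], 0.69)]
bottle_flux [([0.618, -0.128, 0.035], 0.68)]
screwdriver [([0.41, -0.266, 0.016], 0.58)]
wrist rim plane (72 expected) [0.0078 0.0028 0.0713] 2758
wrist handle [0.5028 0.1558 0.1213] 0.1233
top rim plane (72 expected) [-0.0024  0.0083  0.072 ] 403
top handle [0.5112 0.1562 0.1216] 0.1249
```

View pics/scene6.png

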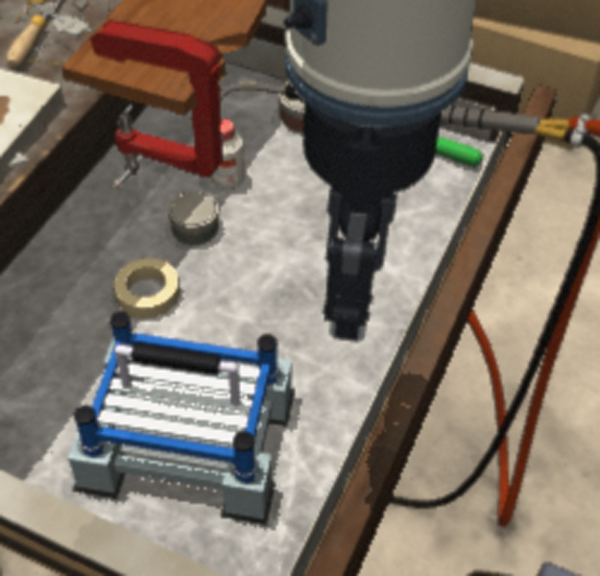

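The blue frame sits level on the grey one at (175,430), with all four posts in their sockets and the rim measured at about 71 to 72 mm (72 expected). The gripper is clear at (350,300), and the bystanders in view are where they were. Handing in.

```bash
python3 -c "
from station import ctrl
print(ctrl.job_done())"
```

```text
the job is handed in; nothing more can be done
None
```

I tipped the blue frame onto its feet, then stacked it on the grey lower frame, level with all four posts fully home. It is let go and the job was handed in at about 21 s, with no disturbance seen to the other things; the red flux tin and part of the screwdriver were behind the arm in the last view.

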